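# Draw the pole rest out one hole and lay the handle blank in it

## Task

The telescoping pole rest is too short for the long eight-sided handle blank: press its sprung button down, draw the sliding arm out, and let the button pop fully up in the very next hole, without ramming its pin hard against the ends of the hole. Then lay the long blank in the two V rests so that it lies down in both and sticks out about equally past both, let go of it, and leave the glue bottle standing.

Things in the scene. Friction and masses are not known exactly. Their poses are not given: they have to be found in the camera images.
- stand: telescoping pole rest, fixed to the bench: dark square steel tube 225 mm long, 48 wide, its top 60 mm above the bench, on a plywood foot 250 x 90. Origin on the bench surface under the start hole; x along the tube, the way the arm draws out, z up. A bright aluminium arm slides in the tube (friction about 2.5 N).
- start_hole (a point): middle of the start hole, at the tube's top face (60 mm up). A slot 11 mm wide runs along the tube's 5 mm thick top wall, with square holes 18.5 mm long on it: this one, the next with its middle somewhere 35 to 49 mm from it along the stand's x (hand-drilled, each rest differs; not measured), and one more 36 mm beyond that
- fixed_rest (a point): inner apex of the dark V rest fixed on the tube, 90 mm behind the stand's origin (x = -90 mm), 95 mm above the bench. 90 degree V open upwards, 20 mm long along the tube, its tips about 126 mm high and 62 mm apart. The blank lies in the two Vs with its axis 23 mm above the apexes (118 mm above the bench), over the tube's middle line
- sliding_rest (a point): inner apex of the bright V rest on the end of the sliding arm: same shape and height, 140 mm ahead of the button (stand's x), moving with it
- button: sprung button on the sliding arm: black round cap 24 mm across, 17 tall; origin at the centre of its top, 87 mm above the bench when up; axes as the stand's. A thin stem joins it to a 16 mm square pin that locks in the hole. Goes down 9 mm; spring 3 N at first, 1 N more per mm. At 6 mm or more the pin is under the wall and the arm slides, moved by the cap
- button_stem (a point): foot of the button's stem, 28 mm under the cap's top, moves with it. Let go between holes, the button stays about 5 mm down, riding under the wall, and still slides with 4 to 6 N of push on the cap. Over a hole it pops up if not held down, and then blocks the arm; the pin must not be pushed against the hole with over 25 N. Up, the cap's underside is 10 mm above the tube
- blank: long pale wooden handle blank, eight-sided, 32 mm across flats, 360 mm long, about 0.22 kg, lying flat on the bench. Origin at its centre, 16 mm above the bench; x along its length, z up
- glue: white glue bottle, 60 mm across, 170 mm tall, standing on the bench. Origin at the centre of its underside, z up
There are look-alikes about, which are no part of the job. There is more than one size of the glue; the one meant has the size given above.

How it is judged:
By the outcome, as a careful person would: the job done as asked, in the order asked, and still so for the second after the job is handed in, with the robot touching nothing.
It also fails if it takes over 64 s, if anything falls off the work surface, if the arm or the gripper's body presses on something with over 40 N, if the wrist force passes 120 N, or if a joint passes its speed limit or range.

## Robot

A 6-joint arm with a two-finger parallel gripper is mounted at the origin on the work surface. World frame = base frame: x ahead of the robot, y to its left, z up, the work surface at z = 0. Lengths are in mm, angles in rad, forces in N, time in s.
With the tool pointing down it reaches from about 275 to 825 mm from the base axis. Payload 4.9 kg.
Tool frame: the origin (TCP) lies where the fingers leave the gripper's body, on its centre line; the fingertips stand env.tip_reach ahead of it and the grasp point (between the pads) lies 54 mm ahead of it (env.tip_reach is the distance from the TCP to the fingertips, in mm); z points along the fingers, y is the line along which they close (so a half turn about z gives the same grasp; the last joint's range is limited). The gripper opens to 85 mm and grips with 20 to 120 N. Pads are 22 mm wide; open, the fingers measure 114 mm over their backs; the gripper's body (76 mm by 85 mm) begins 54 mm behind the grasp point. The pads swing forward as they close: fully open they stand 13 mm farther back than shut.
Start: joints at [-1.449, 0.326, -0.193, 1.052, 0, 1.437], TCP at [139.172, -532.118, 303.881] pointing down, gripper open.
Joint ranges: [-2.65, 2.65], [-0.97, 1.79], [-1.3, 1.35], [-1.93, 2.1], [-1.47, 1.37], [-3.14, 3.14]. Speed limits (rad/s): [2.57, 2.57, 3.14, 3.14, 3.14, 3.14].

## Interface

Orientations are given as a unit quaternion [w, x, y, z].
In Python, from bench import env, fingers, ik, eyes, ticket, nets, telemetry gives the robot as it stands. The module is installed in compiled form; this text tells all that it offers. Calls block until the motion is done:
- env.move_pose(position, orientation): joint-space move of the TCP to a pose.
- env.servo_line(position, velocity=150, frame=None): straight line of the TCP; frame=None keeps the orientation; velocity is the mean speed in mm/s.
- env.goto_joints(angles): joint-space move.
- fingers.grip(opening, force=None): finger opening in mm; force is the grip in N (None keeps the last); returns when the fingers have stopped.
- env.sleep(seconds).
- ik(position, orientation): joint angles nearest the present ones, or None.
- eyes.camera(name): name is "side" or "top" or "wrist"; returns (picture, depth): 420x560x3 uint8, red, green, blue; 420x560 float32, mm along the optical axis (not along the pixel's ray), 0 where there is no reading.
- eyes.camera_model(name): a dict with "camera_matrix" (3x3 intrinsics, pixels), "R" (3x3) and "t" (3): a world point X has camera coordinates R X + t. Camera axes: x right, y down, z forward; pixel columns grow to the right and rows downward; lengths in mm; the calibration is good to about 2 mm. A picture is of the moment at which its call begins: read the wrist's pose just before it. camera_model takes no time and is no camera call; for the wrist camera it gives the pose at the moment of the call.
A pose or a line that the arm cannot do raises env.PlanningError and nothing moves.
- ticket.hand_in(): hands the job in; it is judged then, once.
Trained networks look in the newest picture that a camera, given by its name, has taken for a name from the list of things; names that differ only in an ending like _2 or _b are one class to them, and where a whole thing is asked for, a point or a joint stands for the part that bears it (a point fixed in the world has none). Each returns a list of dicts, best first, with "confidence" (0 to 1); they miss things now and then, are a little off and sometimes report something else, mostly with a low value. They report only what shows in the picture. A call takes as long as a camera call. They do not tell look-alikes from the thing itself.
- nets.look_for(camera, thing): "at" ([x, y, z] in mm, in world coordinates, good to about 4 mm: the middle of the surface that is visible of it).
- nets.masks_of(camera, thing): "region" (420x560 bool, what is visible of it).
- nets.mark_of(camera, thing): "at" ([x, y, z] in mm, in world coordinates, good to about 4 mm: a listed point, or the origin of a listed thing).
Readings, each from a call of its own:
- telemetry.read_time_s(): time.
- telemetry.read_q(): joint angles.
- telemetry.read_joint_velocities(): joint speeds.
- telemetry.read_joint_efforts(): joint torques, N m.
- telemetry.read_eef_pos(): TCP position.
- telemetry.read_tool_rot(): TCP orientation.
- telemetry.read_force(): force on the tool from outside, world axes, zero at the start.
- telemetry.read_wrist_torque(): the same for the moment, N m.
- telemetry.read_width(): finger opening in mm.
- telemetry.read_grip_force(): force on a finger pad.
Only numpy, scipy, OpenCV 4.12 (cv2) and the standard library are available. Lean on these libraries where they do the work, as an engineer would, in place of code of your own. Each camera call takes 0.05 s, during which the arm holds its last target. There are 200 camera calls.

## Working session

There is one attempt and no reset: what is moved stays moved. The work goes in short steps, each a Python script; the robot and the scene stay as the last script left them, time stands still between calls to the robot, and variables do not carry over. Pictures are saved under pics/ and viewed, at most 10 in all, crops included, and the job is handed in when it is done.

```bash
mkdir -p pics; python3 - <<'E'
from bench import env, fingers, ik, eyes, ticket, nets, telemetry
import cv2,numpy as np
ims=[]
for c in("top","side"):
    p,d=eyes.camera(c); ims.append(p); cv2.imwrite(f"pics/{c}0.png",p[:,:,::-1])
    for t in("stand","start_hole","fixed_rest","sliding_rest","button","button_stem","blank","glue"):
        print(c,t,[(np.round(r["at"]).tolist(),round(r["confidence"],2)) for r in nets.mark_of(c,t)][:4])
print(env.tip_reach,telemetry.read_tool_rot(),telemetry.read_time_s())
E
```

```text
top stand [([620.0, -55.0, 0.0], 0.87)]
top start_hole [([615.0, -55.0, 63.0], 0.93)]
top fixed_rest [([614.0, -146.0, 93.0], 0.78)]
top sliding_rest [([620.0, 82.0, 94.0], 0.94)]
top button [([618.0, -55.0, 85.0], 0.46)]
top button_stem [([619.0, -57.0, 57.0], 0.58)]
top blank [([441.0, -22.0, 21.0], 0.95)]
top glue [([596.0, -332.0, 1.0], 0.87), ([281.0, -412.0, 2.0], 0.83), ([543.0, -234.0, -2.0], 0.6)]
side stand [([615.0, -52.0, 4.0], 0.92)]
side start_hole [([617.0, -55.0, 59.0], 0.59)]
side fixed_rest [([610.0, -141.0, 96.0], 0.57)]
side sliding_rest [([627.0, 87.0, 95.0], 0.79)]
side button [([621.0, -54.0, 89.0], 0.54)]
side button_stem [([617.0, -54.0, 61.0], 0.62), ([616.0, -60.0, 55.0], 0.47)]
side blank [([439.0, -18.0, 16.0], 0.82)]
side glue [([592.0, -337.0, 0.0], 0.89), ([283.0, -412.0, -0.0], 0.69), ([548.0, -238.0, -4.0], 0.61), ([624.0, 87.0, 95.0], 0.26)]
72.6 [4.75660178e-05 9.91836378e-01 1.27517046e-01 6.87260563e-06] 0.9
```

```bash
ls pics
```

```text
side0.png
top0.png
```

View pics/top0.png

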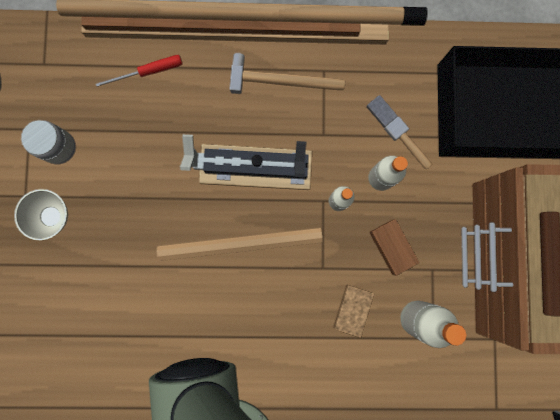

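View pics/side0.png

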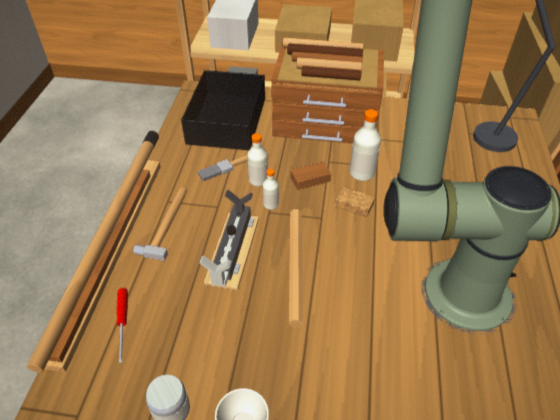

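The top picture shows the stand (tube around px 255,160, next holes to its left, so stand x is about +y), the blank at (240,242) and three bottles to the right. The side view agrees. Next I take a close view of the stand with the wrist camera.

```bash
cat > h.py <<'E'
from bench import env, fingers, ik, eyes, ticket, nets, telemetry
import cv2,numpy as np
from scipy.spatial.transform import Rotation as Ro
def down(d):
    """tool down, closing line y along d (xy); of the two half turns pick the nearer in joint 6"""
    d=np.array([d[0],d[1],0.]);d/=np.linalg.norm(d);z=np.array([0,0,-1.])
    return [np.roll(Ro.from_matrix(np.c_[np.cross(s*d,z),s*d,z]).as_quat(),1) for s in(1,-1)]
def best(p,d):
    q0=np.array(telemetry.read_q()); c=[(np.abs(np.array(j)-q0).max(),q) for q in down(d) if (j:=ik(p,q)) is not None]
    return min(c,key=lambda a:a[0])[1]
def cloud(c,d):
    m=eyes.camera_model(c);K,R,t=m["camera_matrix"],np.array(m["R"]),np.array(m["t"])
    v,u=np.mgrid[:420,:560]
    P=np.stack([(u-K[0][2])/K[0][0]*d,(v-K[1][2])/K[1][1]*d,d],-1)
    return (P-t)@R
E
python3 - <<'E'
from h import *
p,d=eyes.camera("top");W=cloud("top",d)
r=nets.masks_of("top","blank")[0];m=r["region"]&(W[...,2]>20)&(d>0)
b=W[m];print(len(b),np.median(b[:,2]));rc=cv2.minAreaRect(b[:,:2].astype(np.float32));print(rc)
sd=np.array([.05,1.])
P=[590,-30,330]
q=best(P,sd);env.move_pose(P,q)
m=eyes.camera_model("wrist");p,d=eyes.camera("wrist");np.savez("w1.npz",p=p,d=d,W=cloud("wrist",d))
cv2.imwrite("pics/w1.png",p[:,:,::-1])
for t in("start_hole","fixed_rest","sliding_rest","button","blank"):
    print(t,[(np.round(r["at"],1).tolist(),round(r["confidence"],2)) for r in nets.mark_of("wrist",t)][:4])
print(telemetry.read_eef_pos(),telemetry.read_q(),telemetry.read_time_s())
E
```

```text
2381 30.238581781149193
((442.41949462890625, -20.578994750976562), (31.993284225463867, 359.9960632324219), 7.324512958526611)
start_hole [([623.5, -58.8, 58.1], 0.56)]
fixed_rest [([609.6, -144.9, 98.0], 0.56)]
sliding_rest [([624.0, 83.4, 99.3], 0.89)]
button [([619.6, -54.7, 86.7], 0.83)]
blank [([440.0, -21.1, 16.1], 0.67)]
[589.96543761 -30.42016326 329.99429532] [-1.76413095e-01  3.87837991e-01 -3.47199705e-02  1.14823849e+00
 -4.07044928e-05 -1.25695109e-01] 3.7
```

View pics/w1.png

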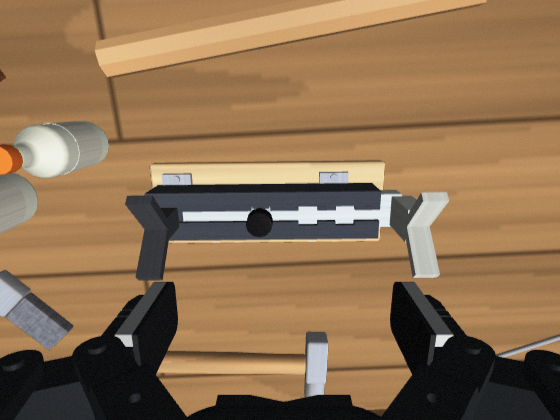

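The wrist view shows the cap at (259,222), the next hole at about (307,214) and the one after at about (344,214), with the slot bright. I'll measure these with depth and rays to the tube's top plane.

```bash
python3 - <<'E'
from h import *
f=np.load("w1.npz");W,p,d=f["W"],f["p"].astype(int),f["d"]
z=W[...,2];v,u=np.mgrid[:420,:560]
cap=(z>80)&(z<95)&(abs(u-259)<18)&(abs(v-222)<18)&(d>0)
c=W[cap];print("cap",len(c),cv2.minEnclosingCircle(c[:,:2].astype(np.float32)),np.median(c[:,2]))
dark=(p.sum(2)<250)&(z>55)&(z<66)&(u>150)&(u<385)&(v>180)&(v<245)
print("tube",cv2.minAreaRect(W[dark][:,:2].astype(np.float32)),np.median(W[dark][:,2]))
m=eyes.camera_model("wrist");K,R,t=[np.array(m[k]) for k in("camera_matrix","R","t")]
C=-R.T@t;ray=np.stack([(u-K[0,2])/K[0,0],(v-K[1,2])/K[1,1],np.ones(u.shape)],-1)@R
T=C+ray*((60-C[2])/ray[...,2])[...,None]
bright=(p.sum(2)>450)&(v>195)&(v<235)
for uu in range(285,372):
    print(uu,bright[:,uu].sum(),end=' | ')
print()
for uu in (298,315,336,353): print(uu,T[214,uu])
print(telemetry.read_force())
for nm,lo,hi in(("fix",120,180),("sl",400,455)):
    s=(z>85)&(z<135)&(u>lo)&(u<hi)&(v>185)&(v<285);r=cv2.minAreaRect(W[s][:,:2].astype(np.float32));print(nm,r,np.percentile(W[s][:,2],[1,50,99]))
E
```

```text
cap 552 ((617.4054565429688, -55.92127990722656), 11.994369506835938) 87.4473357936944
tube ((617.1757202148438, -50.846214294433594), (219.77867126464844, 47.62083435058594), 87.7656478881836) 60.61749487885239
285 9 | 286 9 | 287 9 | 288 9 | 289 9 | 290 9 | 291 9 | 292 9 | 293 9 | 294 9 | 295 9 | 296 9 | 297 9 | 298 15 | 299 17 | 300 18 | 301 18 | 302 18 | 303 18 | 304 18 | 305 17 | 306 18 | 307 18 | 308 18 | 309 18 | 310 18 | 311 17 | 312 18 | 313 17 | 314 17 | 315 17 | 316 18 | 317 10 | 318 10 | 319 10 | 320 10 | 321 10 | 322 10 | 323 10 | 324 10 | 325 10 | 326 10 | 327 10 | 328 10 | 329 10 | 330 10 | 331 10 | 332 10 | 333 10 | 334 10 | 335 13 | 336 18 | 337 18 | 338 18 | 339 18 | 340 18 | 341 18 | 342 18 | 343 18 | 344 18 | 345 18 | 346 18 | 347 18 | 348 18 | 349 18 | 350 18 | 351 18 | 352 18 | 353 14 | 354 11 | 355 10 | 356 10 | 357 10 | 358 10 | 359 10 | 360 10 | 361 10 | 362 10 | 363 10 | 364 10 | 365 10 | 366 10 | 367 10 | 368 10 | 369 10 | 370 10 | 371 10 | 
298 [617.2165221  -18.84645056  60.        ]
315 [618.03775047  -2.40610667  60.        ]
336 [619.05226849  17.90374346  60.        ]
353 [619.87359311  34.34601415  60.        ]
[0.24383248 0.84539004 1.16039466]
fix ((614.5238037109375, -146.05284118652344), (21.449975967407227, 74.0682144165039), 87.35588073730469) [ 87.80256553 113.51227747 126.79673852]
sl ((622.8063354492188, 83.78787231445312), (21.06087303161621, 73.00395965576172), 87.78382110595703) [ 86.6427506  113.16454585 126.95043937]
```

```bash
cat >> h.py <<'E'
D=np.array([.0375,.9993,0]);CAP=np.array([617.4,-55.9,0])
def F(): return np.array(telemetry.read_force())
E
python3 - <<'E'
from h import *
fingers.grip(50)
P=CAP+[0,0,200];q=best(P,D);env.move_pose(P,q)
env.servo_line(CAP+[0,0,145.5],120); print("pre",F(),telemetry.read_eef_pos())
fingers.grip(0,40); f0=F();print("grip",telemetry.read_width(),telemetry.read_grip_force(),f0)
for k in(3,6,8): env.servo_line(CAP+[0,0,145.5-k],30);print(k,F()-f0)
for s in(1,2,3,5):
    env.servo_line(CAP+s*D+[0,0,137.5],15);f=F()-f0;print(s,f,telemetry.read_eef_pos())
    if abs(f@D)>13: env.servo_line(CAP+[0,0,137.5],20);break
print(telemetry.read_time_s())
E
```

```text
pre [0.40270675 0.12479478 0.34388287] [618.14028539 -55.86670301 146.85050786]
grip 21.970702763710158 38.99959981441498 [0.64762214 0.50607284 3.01399947]
3 [0.4358944  1.07498448 2.80343225]
6 [-1.23559531  0.78086288  5.93013209]
8 [-2.16510598  0.18605636  7.1136496 ]
1 [-1.99437609 -0.93103453  6.91955971] [618.26533433 -55.58069308 139.06112519]
2 [-2.56282526 -1.73229543  7.25778826] [618.27968148 -54.89797871 139.07464153]
3 [-1.55397214 -2.39671634  7.66370631] [618.31007943 -53.97938458 139.09172753]
5 [-1.13819513 -1.51455779  7.8710533 ] [618.40295313 -51.93208157 139.08057737]
7.4833
```

```bash
python3 - <<'E'
from h import *
Z=np.array([0,0,137.5])
env.servo_line(CAP+30*D+Z,40)
fingers.grip(28); f0=F();print("rel",telemetry.read_width(),f0)
s=31.
while s<53:
    env.servo_line(CAP+s*D+Z,12); f=F()-f0; e=np.array(telemetry.read_eef_pos())-CAP
    print(s,round(e@D,2),np.round([f@D,f[2]],1))
    if abs(f@D)>10: break
    s+=1 if s<43 else .5
env.servo_line(CAP+(s-1.5)*D+Z,20);print(F()-f0,telemetry.read_width(),telemetry.read_time_s())
p,d=eyes.camera("wrist");cv2.imwrite("pics/w2.png",p[:,:,::-1])
W=cloud("wrist",d);np.savez("w2.npz",p=p,d=d,W=W)
for c in("wrist","side"):
    if c=="side":
        p,d=eyes.camera(c);cv2.imwrite("pics/s2.png",cv2.resize(p[150:330,150:330,::-1],(540,540)))
    print([(np.round(r["at"],1),r["confidence"]) for r in nets.mark_of(c,"button")])
E
```

```text
rel 27.59452172293052 [-0.56580618 -0.15710152  0.32811236]
31.0 31.08 [0.4 0.4]
32.0 31.52 [-2.9 -1.4]
33.0 31.79 [-5.8 -2.9]
34.0 32.11 [-7.7 -2.5]
35.0 32.84 [-8.8 -3.3]
36.0 33.74 [-9.3 -2. ]
37.0 34.76 [-7.6 -3. ]
38.0 35.77 [-8.  -2.5]
39.0 36.78 [-8.1 -3.2]
40.0 37.77 [-8.9 -3.3]
41.0 38.86 [-8.  -2.7]
42.0 39.85 [-8.4 -2.7]
43.0 40.91 [-7.7 -1.8]
43.5 41.3 [-8.  -2.2]
44.0 41.86 [-9.  -2.7]
44.5 42.44 [-8.2 -2. ]
45.0 42.89 [-8.2 -1.8]
45.5 43.38 [-8.1 -2.2]
46.0 44.13 [-7.5 -1.7]
46.5 44.66 [-6.7 -1.6]
47.0 45.3 [-5.9 -1. ]
47.5 45.72 [-7.  -1.8]
48.0 46.46 [-6.  -0.1]
48.5 48.1 [-1.3  0.8]
49.0 49.1 [-2.5  2.5]
49.5 49.7 [-2.4  1. ]
50.0 50.1 [-1.1  1.3]
50.5 50.25 [-4.3  1.6]
51.0 50.41 [-4.7  2.1]
51.5 50.56 [-6.   1.3]
52.0 50.66 [-6.9  1.1]
52.5 50.76 [-8.3  1.2]
[-0.67328599 -5.61136076  2.48302752] 27.858540899291768 16.7417
[(array([622.1,  -7. ,  87.1]), 0.6)]
[(array([619. ,  -8.9,  87.6]), 0.48), (array([629.4, 132.3,  91.9]), 0.47)]
```

```bash
python3 - <<'E'
from h import *
env.servo_line(CAP+48*D+[0,0,137.5],20);fingers.grip(50)
env.servo_line(CAP+46*D+[0,0,200],120)
P=[590,-15,330];env.move_pose(P,best(P,D))
p,d=eyes.camera("wrist");cv2.imwrite("pics/w3.png",p[:,:,::-1]);W=cloud("wrist",d);np.savez("w3.npz",p=p,d=d,W=W)
z=W[...,2]
for n,a in(("button",None),("sliding_rest",None),("fixed_rest",None)):
    at=np.array(nets.mark_of("wrist",n)[0]["at"]);print(n,at)
    lo=75 if n=="button" else 85
    s=(np.hypot(W[...,0]-at[0],W[...,1]-at[1])<(18 if n=="button" else 45))&(z>lo)&(z<135)&(p.sum(2)<(200 if n=="button" else 999))
    r=W[s];print(np.percentile(r[:,2],[2,50,98]),cv2.minAreaRect(r[:,:2].astype(np.float32)))
print(F(),telemetry.read_time_s())
E
```

```text
button [622.2  -8.7  87.3]
[77.44083015 86.24718214 87.99595928] ((618.0990600585938, -8.713016510009766), (22.97979164123535, 22.990964889526367), 7.726822376251221)
sliding_rest [627.8 132.2  95.3]
[ 87.97393002 111.79425349 125.53360267] ((624.472900390625, 130.69772338867188), (21.410533905029297, 73.46285247802734), 87.47986602783203)
fixed_rest [ 610.9 -147.5  100.1]
[ 89.72404852 112.06831921 125.24691644] ((613.5982666015625, -145.5059814453125), (21.19883918762207, 73.65877532958984), 87.2916259765625)
[ 0.05137984 -0.40540248  0.66462012] 19.075
```

View pics/w3.png

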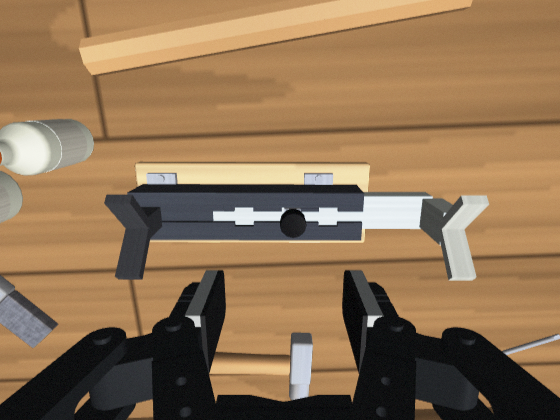

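The cap sits up (z≈87) at (292,222), in the middle hole, between the empty holes at 243 and 327. It moved 47 mm. Next I fetch the blank.

```bash
python3 - <<'E'
from h import *
B=np.array([442.4,-20.6,0]);n=[.9918,.1275]
fingers.grip(75)
q=best(B+[0,0,180],n);env.move_pose(B+[0,0,180],q)
env.servo_line(B+[0,0,76],90);print(telemetry.read_eef_pos(),F())
fingers.grip(0,50);e=np.array(telemetry.read_eef_pos());h=e[2]-16;print(telemetry.read_width(),telemetry.read_grip_force(),e)
env.servo_line(B+[0,0,290],130);print(F(),telemetry.read_eef_pos(),telemetry.read_width())
off=e[:2]-B[:2]
M=np.array([619.1,-7.6,0]);c=[D[1],-D[0]]
q=best(M+[0,0,290],c);env.move_pose(M+[0,0,290],q)
p,d=eyes.camera("top");cv2.imwrite("pics/t3.png",p[:,:,::-1]);W=cloud("top",d)
m=nets.masks_of("top","blank")[0]["region"]&(W[...,2]>215)&(W[...,2]<260);b=W[m];print(len(b),cv2.minAreaRect(b[:,:2].astype(np.float32)),np.median(b[:,2]))
# ends along D
s=(b-M)@D;print("ends",np.percentile(s,[.2,99.8]),"h",h,telemetry.read_eef_pos(),telemetry.read_time_s())
E
```

```text
[442.77720258 -20.67998815  76.39469233] [-1.49550619  0.41950122  0.32100868]
30.53291883014834 50.06382907507941 [442.59535594 -20.67286479  76.47328597]
[-0.06602644 -0.66580728 -2.56007994] [442.02922007 -20.53149134 289.33548299] 31.002334010396545
1776 ((615.6669311523438, -81.45840454101562), (210.40086364746094, 33.04685974121094), 87.85171508789062) 242.35970417066702
ends [-178.54068818   30.57405758] h 60.47328596902244 [617.8947382  -7.6702986 289.8387482] 25.075
```

View pics/t3.png

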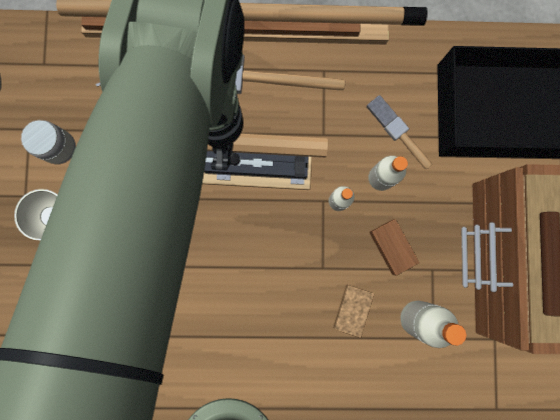

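The blank hangs level and in line with the stand. Its right end is at (327,147), and it's centred to about 1.5 mm. Now I lower it.

```bash
python3 - <<'E'
from h import *
M=np.array([619.3,-7.6,0])-1.0*D
env.servo_line(M+[0,0,195],100);f0=F();print(f0)
for z in(186,183,181,180,179,178,177,176,175,174):
    env.servo_line(M+[0,0,z],20);f=F()-f0;print(z,np.round(f,1),telemetry.read_eef_pos()[2])
    if f[2]>4:break
fingers.grip(60);print(F(),telemetry.read_eef_pos())
env.servo_line(M+[0,0,300],120)
P=[400,-15,330];env.move_pose(P,telemetry.read_tool_rot())
for c in("side","top","wrist"):
    p,d=eyes.camera(c)
    if c=="side":cv2.imwrite("pics/s4.png",cv2.resize(p[160:320,140:360,::-1],(770,560)))
    W=cloud(c,d);m=nets.masks_of(c,"blank")[0]["region"]&(W[...,2]>120)&(W[...,2]<150);b=W[m]
    s=(b-M)@D;print(c,len(b),cv2.minAreaRect(b[:,:2].astype(np.float32)),"ends",np.percentile(s,[.2,99.8]))
    for lo in(-150,-75,0,75,150):
        k=abs(s-lo)<25; 
        if k.sum()>10:print(lo,np.percentile(b[k][:,2],[50,90]))
print([(np.round(r["at"],1),r["confidence"]) for c in("side","top") for r in nets.mark_of(c,"blank")+nets.mark_of(c,"glue")],telemetry.read_time_s())
E
```

```text
[ 0.47806493  0.10141474 -1.73699456]
186 [-1.5 -0.2 -1.2] 185.87735453100208
183 [-0.5 -0.2 -1. ] 182.80139180938247
181 [-0.6 -0.1 -0.6] 180.85767992929507
180 [-0.8 -0.6 -0.9] 179.95861027913733
179 [-0.7 -0.5 -0.1] 178.90055935181402
178 [-2.3 -0.7  4.2] 178.48496443087143
[-0.30700452 -0.12683144  1.95392761] [619.37673608  -8.59631554 177.9952299 ]
side 1540 ((618.0263061523438, -7.8891143798828125), (365.1918640136719, 34.18400955200195), 87.69469451904297) ends [-180.69253405  181.70152141]
-150 [133.47474667 137.20269998]
-75 [133.66572152 137.41198963]
0 [133.61109095 137.35116164]
75 [133.73928529 136.96586732]
150 [133.44004005 136.93203144]
top 2882 ((619.0687255859375, -7.8564300537109375), (360.3202209472656, 33.7347297668457), 87.74606323242188) ends [-177.90008351  179.59211579]
-150 [132.01545965 135.47381149]
-75 [132.01328179 135.17733727]
0 [131.9302275  135.69672178]
75 [131.85114235 135.48034734]
150 [131.8881124  135.27780073]
wrist 6253 ((615.9378662109375, -65.83112335205078), (221.28756713867188, 33.62139892578125), 87.66333770751953) ends [-160.67790777   48.10618875]
-150 [132.96956083 134.52745149]
-75 [131.35552478 134.45525805]
0 [126.49261697 130.32024831]
[(array([617.1,  -4.9, 115. ]), 0.88), (array([627.8, 134.4,  94.4]), 0.57), (array([ 547.2, -239.2,   -2.5]), 0.96), (array([ 595. , -337. ,    2.2]), 0.83), (array([614.4, -54.8,  58.5]), 0.62), (array([627.5, 134. ,  94.2]), 0.35), (array([619. ,  -5.8, 123.1]), 0.6), (array([ 596.1, -330.4,    1.9]), 0.88), (array([ 5.437e+02, -2.358e+02,  4.000e-01]), 0.63)] 31.025
```

View pics/s4.png

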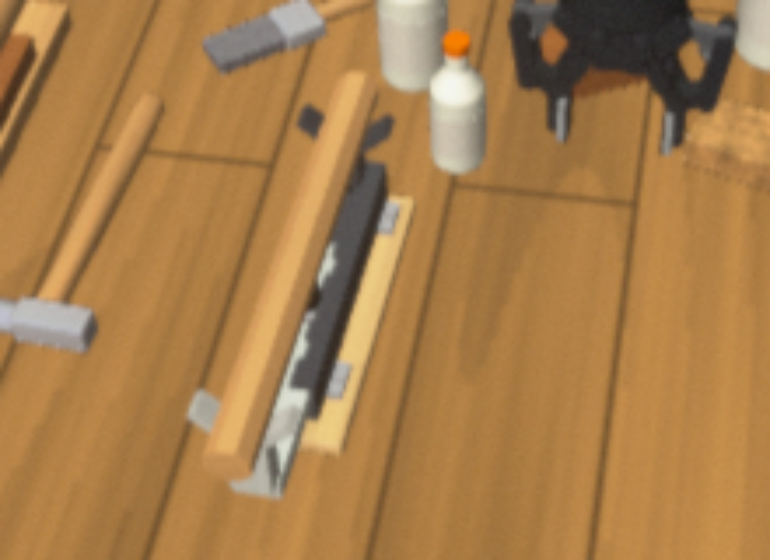

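The blank lies level in both Vs, with its ends at about (350,85) and (230,460). It is centred within 1–2 mm, its top is at about z 134, and the bottles are standing. The arm is clear, so I'll hand it in.

```bash
python3 -c "
from h import *
print(ticket.hand_in())"
```

```text
the job is handed in; nothing more can be done
None
```

The job is handed in at about 31 s of the 64 s: the button is up in the very next hole (47 mm on), reached without pressing the pin hard (about 8 N at most); the blank is let go and lies level in both V rests, centred within about 2 mm; the bottles near the stand were seen standing at the end, and nothing went near the 170 mm one.

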